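Switch off the bench supply and lock it with its square key

TASK

Shut the bench supply down for the night: throw its large bat switch over to the far side, away from the robot, leaving the small switch as it is, then take the T-handled square key from its stand, push it fully home in the square socket of the supply and turn it clockwise (seen from above) as far as it goes. Draw the key out again and stand it back upright in its stand. Leave the other things on the bench where they are.

Things in the scene. Friction and masses are not known exactly. Their poses are not given: they have to be found in the camera images.
- supply: Bench supply: a fixed low grey console 150 (x) x 250 (y) x 62 mm high with an aluminium top panel. Origin: centre of its underside on the bench; its x axis points to its far side, y to its left, z up. On the top panel, all at local x = 0: the large bat switch at local y = +75 mm, the small bat switch at y = +5 mm, the key lock at y = -68 mm. Along the far edge, at local x = 55 mm, y = 40 to 90 mm, three binding posts 14 mm high. The supply does not move.
- big_toggle (a joint): Large bat switch, a tapered steel bat 64 mm long from its pivot to its round tip, 9 mm thick at the panel and 15 mm near the tip; the pivot is 68 mm above the bench, in a bushing. It swings in the supply's x-z plane: joint -0.42 rad is fully to the near side (towards the robot; its position at the start), 0 upright, +0.42 fully to the far side. An over-centre spring (about 2 N at the tip) snaps it to the side to which it leans.
- big_toggle_tip (a point): Centre of the top end of the large bat; about 59 mm above the panel, 26 mm to the near side of the pivot at the start (126 mm above the bench).
- small_toggle (a joint): Small bat switch, the same kind but only 34 mm long and 5 to 9 mm thick. Joint -0.42 rad: leaning to the near side, as at the start, where it is to stay.
- small_toggle_tip (a point): Centre of the top end of the small bat (99 mm above the bench).
- lock (a joint): Angle of the lock's socket, 0 to 1.4 rad, growing clockwise seen from above; starts between 0 and 0.2. Stop at 1.4. It stays where it is left; friction 0.08 N m. The key has about 0.11 rad of play in the socket either way, so it must turn that much further than the socket.
- socket (a point): Centre of the mouth of the square socket, 64 mm above the bench, on the rotating brass part: its x and y axes are parallel to the sides of the socket and turn with it, z up. Socket 15.5 mm square, 22 mm deep (do not count on its small chamfer to guide the key); recessed 6 mm below the top of a round steel bezel (outer diameter 62 mm, inner diameter about 40 mm) whose top is 70 mm above the bench. The key enters in any of four orientations, a quarter turn apart.
- key_center (a point): Centre of the T handle of the loose steel key (120 g). The handle is a bar 68 mm long (key's x axis), 14 mm thick (y axis), 26 mm high; grasp it across the 14 mm. The shank below it is 14 mm square, its sides parallel to the key's x and y axes; its lowest 3 mm are reduced to a pilot 11.5 mm square. The whole key is 79 mm high.
- key_tip (a point): Centre of the foot of the key's square shank, 66 mm below key_center along the key's axis; z points up the key.
- stand_mouth (a point): Centre of the mouth of the key's stand, 36 mm above the bench: a fixed round aluminium tube (outer diameter 37 mm, bore 25 to 27 mm, 30 mm deep; floor 6 mm above the bench) on a 70 mm foot. At the start the key stands in it, foot on the floor. The stand does not move.
- timer: Bystander: white bench timer 38 x 64 x 62 mm, loose, origin under its centre. Leave it.
- seal_tin: Bystander: flat round tin, diameter 62 mm, 22 mm high, loose, origin under its centre. Leave it.
- tape_roll: Bystander: roll of tape, diameter 67 mm, 19 mm high, loose, origin under its centre. Leave it.
- hook_spanner: Bystander: hook spanner 208 mm long, 8 mm thick, lying in front of the supply, loose, origin under its centre. Leave it.
- screwdriver: Bystander: screwdriver 183 mm long, 22 mm thick, lying in front of the supply, loose, origin under its centre. Leave it.
There are look-alikes about, which are no part of the job. There is more than one size of the part that bears key_center; the job needs the larger.

How it is judged:
On the way, in this order (a step that is already met when the one before it is completed fails the run):
1. the large bat switch is over on the far side, the key not yet in the lock (value of joint big_toggle above 0.33 rad and not (z of key_tip in the frame of socket below -0.017 m and horizontal distance between key_tip and socket below 0.004 m)), for 0.2 s.
2. the key is fully home in the socket (z of key_tip in the frame of socket below -0.017 m and horizontal distance between key_tip and socket below 0.004 m), for 0.2 s.
3. the key, in the socket, has turned the lock clockwise to its stop (all of step 2 and value of joint lock above 1.28 rad), for 0.2 s.
At the end, for the whole second after the job is handed in: Large bat on the far side (joint above 0.33 rad), small bat still on the near side (below -0.33 rad), lock turned clockwise (above 1.2 rad), the key standing in its stand: foot at least 22 mm below the mouth and within 12 mm of its axis and tilted less than 0.4 rad, released (value of joint big_toggle above 0.33 rad and value of joint small_toggle below -0.33 rad and value of joint lock above 1.2 rad and z of key_tip in the frame of stand_mouth below -0.022 m and horizontal distance between key_tip and stand_mouth below 0.012 m and angle between key_tip's own z axis and vertical below 0.4 rad); the robot touches nothing.
It fails at once if the small switch is flipped (value of joint small_toggle above 0 rad).
It fails at once if a bystander (timer, seal tin, tape roll, hook spanner or screwdriver) is moved by more than 30 mm (distance of any of timer, seal_tin, tape_roll, hook_spanner, screwdriver from where it was at the start of the episode above 0.03 m).
It also fails if it takes over 69 s, if anything falls off the work surface, if the arm or the gripper's body presses on something with over 40 N, if the wrist force passes 120 N, or if a joint passes its speed limit or range.

ROBOT

A 7-joint arm with a two-finger parallel gripper is mounted at the origin on a cart in front of the work surface, level with it; the furniture and walls round the work are solid. World frame = base frame: x ahead of the robot, y to its left, z up, the work surface at z = 0. Lengths are in m, angles in rad, forces in N, time in s.
With the tool pointing down it reaches from about 0.425 to 0.875 m from the base axis. Payload 4.7 kg.
Tool frame: the origin (TCP) lies on the mounting face of the last link; the fingertips stand 173 mm ahead of it and the grasp point (between the pads) lies 155 mm ahead of it; z points along the fingers, y is the line along which they close (so a half turn about z gives the same grasp; the last joint's range is limited). The gripper opens to 85 mm and grips with 20 to 120 N. Pads are 22 mm wide; open, the fingers measure 114 mm over their backs; the gripper's body (76 mm by 85 mm) begins 54 mm behind the grasp point. The pads swing forward as they close: fully open they stand 13 mm farther back than shut.
Start: joints at [-1.173, 0.321, -0.07, 1.45, 0.023, 1.371, -0.057], TCP at [0.243, 0.603, 0.405] pointing down, gripper open.
Joint ranges: [-2.86, 2.86], [-0.3, 2.09], [-1.38, 1.24], [0.06, 2.45], [-1.56, 4.7], [0.09, 2.05], [-2.69, 2.69]. Speed limits (rad/s): [2.57, 2.57, 3.14, 3.14, 3.14, 3.14, 3.14].

INTERFACE

Orientations are given as a 3x3 rotation matrix whose columns are the frame's x, y, z axes.
In Python, from workcell import get_obs, snapshot, sign_off, masks_of gives the robot as it stands.
- The arm moves only by the tool drive_tool, never from a script. Its argument "moves" is a list of rows, each an object with "jaw": the opening in per cent of the stroke, from 0 (shut) to 100 (fully open); "slide": the shift along the tool's x, y, z in cm, a list of three; "twist": the turn, a rotation vector about the tool's x, y, z in degrees, a list of three. A call has 1 to 12 rows; each row is the pose to reach, as a shift and turn from the pose commanded when the call began, along the tool's axes at that moment; what a row does not reach only later rows make up. A row lasts 1/8 s, in which the tool goes at most 62.5 mm and 10.7 degrees, less where a joint would pass 70% of its speed; a pose out of reach is approached as far as the arm can. A call with a gripper value outside its range is refused whole. The fingers move at their own pace and stop on an object; the grip force is fixed at half the most. Time passes only in rows, so rows that repeat a pose let the fingers close. It gives the time, the measured TCP pose, the force, the opening and the grip force at its end, in the units of the state.
- get_obs(): the state, without advancing time (a new reading comes with each control period).
- snapshot(name): name is "scene" or "top" or "wrist"; returns a dict with "image" (420x560x3 uint8, red, green, blue), "intrinsics" (3x3 intrinsics, pixels), "k1" (the pictures are not rectified: a ray, as slopes to the right and down, at radius r is drawn at 1 + k1 r^2 times it, then the intrinsics apply), "view" (4x4, takes a point from world to camera coordinates); the wrist camera has in their place "tool_from_camera" (4x4, takes a point from camera to tool coordinates, whose origin is the TCP and whose axes are the flange's). Camera axes: x right, y up, looking along -z (the intrinsics and any distortion apply to the point x, -y, -z); pixel columns grow to the right and rows downward; lengths in m; the calibration is good to about 2 mm. A picture is of the moment at which its call begins: read the wrist's pose just before it. There is no depth.
- sign_off(): hands the job in; it is judged then, once.
Trained networks look in a picture, given as the dict that the camera call returned (one of the last four; its "shot" number tells which), for a name from the list of things; names that differ only in an ending like _2 or _b are one class to them, and where a whole thing is asked for, a point or a joint stands for the part that bears it (a point fixed in the world has none). Each returns a list of dicts, best first, with "p" (0 to 1); they miss things now and then, are a little off and sometimes report something else, mostly with a low value. They report only what shows in the picture. A call takes as long as a camera call. They do not tell look-alikes from the thing itself.
- masks_of(query, picture): "mask" (420x560 bool, what is visible of it) and "at" ([column, row] in pixels, amid what is visible of it).
The state is a dict: "time": time; "joint_pos": joint angles; "qd": joint speeds; "joint_torque": joint torques, N m; "position": TCP position; "ee_rot": TCP orientation; "ft_force": force on the tool from outside, world axes, zero at the start; "torque": the same for the moment, N m; "opening": opening from 0.0 (shut) to 1.0 (fully open); "grasp_force": force on a finger pad.
Only numpy, scipy, OpenCV 4.12 (cv2) and the standard library are available. Lean on these libraries where they do the work, as an engineer would, in place of code of your own. Each camera call takes 0.05 s, during which the arm holds its last target. There are 200 camera calls.

## Working session

There is one attempt and no reset: what is moved stays moved. The work goes in short steps, Python scripts to look and compute and a tool call to move; the robot and the scene stay as the last step left them, time stands still between calls to the robot, and variables do not carry over. Pictures are saved under pics/ and viewed, at most 10 in all, crops included, and the job is handed in when it is done.

Besides the shell and the picture viewer there is one more tool, called as name(argument=value, ...), one argument or row to a line, values as JSON. drive_tool: Moves the arm, as the interface text tells. Its arguments: {"type":"object","properties":{"moves":{"type":"array","items":{"type":"object","properties":{"jaw":{"type":"number"},"slide":{"type":"array","items":{"type":"number"}},"twist":{"type":"array","items":{"type":"number"}}}}}},"required":["moves"]}

```bash
mkdir -p pics
cat > h.py <<'E'
import numpy as np, cv2
from workcell import get_obs, snapshot, sign_off, masks_of
def pose():
    o=get_obs(); T=np.eye(4); T[:3,:3]=np.array(o["ee_rot"]).reshape(3,3); T[:3,3]=o["position"]; return T
def snap(name):
    T=pose(); s=snapshot(name)
    s["c2w"]=T@np.array(s["tool_from_camera"]) if name=="wrist" else np.linalg.inv(np.array(s["view"]))
    return s
def save(s,f): cv2.imwrite("pics/"+f,cv2.cvtColor(s["image"],cv2.COLOR_RGB2BGR))
def ray(s,px):
    K=np.array(s["intrinsics"]); k=s["k1"]
    p=cv2.undistortPoints(np.array([[px]],float),K,np.array([k,0,0,0.]))[0,0]
    R=s["c2w"]; d=R[:3,:3]@np.array([p[0],-p[1],-1.]); return R[:3,3],d
def atz(s,px,z):
    o,d=ray(s,px); return o+d*(z-o[2])/d[2]
def proj(s,P):
    c=np.linalg.inv(s["c2w"])@np.append(P,1); x=np.array([c[0],-c[1],-c[2]])/(-c[2])
    x[:2]*=1+s["k1"]*(x[0]**2+x[1]**2); return (np.array(s["intrinsics"])@x)[:2]
def tri(rs):
    A=np.zeros((3,3));b=np.zeros(3)
    for o,d in rs:
        d=d/np.linalg.norm(d);M=np.eye(3)-np.outer(d,d);A+=M;b+=M@o
    return np.linalg.solve(A,b)
E
python3 - <<'E'
from h import *
np.set_printoptions(precision=3,suppress=True)
print(pose())
for n in ["scene","top"]:
    s=snap(n); save(s,n+"0.png"); print(n,s["c2w"][:3,3])
    for q in ["supply","big_toggle","small_toggle","lock","key_center","stand_mouth","timer","seal_tin","tape_roll","hook_spanner","screwdriver"]:
        try: r=masks_of(q,s)
        except Exception as e: print(q,e); continue
        for d in r:
            if d["p"]>.2: print(q,round(d["p"],2),np.round(d["at"]),d["mask"].sum(),atz(s,d["at"],{"supply":.06,"lock":.066,"key_center":.075,"big_toggle":.1,"small_toggle":.08}.get(q,.02)))
E
```

```text
[[-0.927  0.374 -0.001  0.243]
 [ 0.374  0.927 -0.002  0.603]
 [-0.    -0.002 -1.     0.404]
 [ 0.     0.     0.     1.   ]]
scene [0.156 1.052 0.697]
supply 0.95 [250. 243.] 4059 [0.555 0.103 0.06 ]
big_toggle 0.59 [242. 236.] 95 [0.56  0.137 0.1  ]
key_center 0.9 [237. 293.] 458 [0.495 0.324 0.075]
key_center 0.47 [285. 305.] 163 [0.385 0.33  0.075]
stand_mouth 0.95 [240. 313.] 521 [0.49  0.324 0.02 ]
timer 0.62 [293. 198.] 220 [ 0.546 -0.261  0.02 ]
tape_roll 0.7 [273. 183.] 204 [ 0.648 -0.357  0.02 ]
hook_spanner 0.52 [286. 285.] 180 [0.425 0.194 0.02 ]
top [ 0.388 -0.071  1.105]
supply 0.95 [222. 196.] 5274 [0.582 0.059 0.06 ]
supply 0.72 [250. 202.] 195 [ 0.565 -0.014  0.06 ]
big_toggle 0.69 [126. 229.] 228 [0.496 0.302 0.1  ]
lock 0.64 [249. 202.] 179 [ 0.563 -0.014  0.066]
lock 0.31 [204. 262.] 498 [0.407 0.106 0.066]
key_center 0.76 [127. 228.] 225 [0.5   0.309 0.075]
key_center 0.46 [137. 265.] 62 [0.403 0.28  0.075]
stand_mouth 0.79 [140. 233.] 339 [0.491 0.293 0.02 ]
timer 0.53 [342. 208.] 351 [ 0.548 -0.267  0.02 ]
seal_tin 0.56 [392. 227.] 397 [ 0.489 -0.401  0.02 ]
tape_roll 0.51 [381. 156.] 149 [ 0.694 -0.387  0.02 ]
hook_spanner 0.86 [208. 264.] 462 [0.403 0.103 0.02 ]
hook_spanner 0.72 [250. 196.] 161 [ 0.588 -0.013  0.02 ]
screwdriver 0.68 [287. 254.] 361 [ 0.425 -0.112  0.02 ]
screwdriver 0.39 [194. 198.] 44 [0.586 0.143 0.02 ]
```

Run:
```python
import cv2,numpy as np
a=cv2.imread("pics/top0.png")[130:300,90:340]; b=cv2.imread("pics/scene0.png")[190:350,180:330]
a=cv2.resize(a,None,fx=3.2,fy=3.2,interpolation=cv2.INTER_CUBIC)[:560]
cv2.imwrite("pics/a.png",a)
cv2.imwrite("pics/b.png",cv2.resize(b,None,fx=3.6,fy=3.6,interpolation=cv2.INTER_CUBIC))
```

```text
(no output)
```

View pics/a.png

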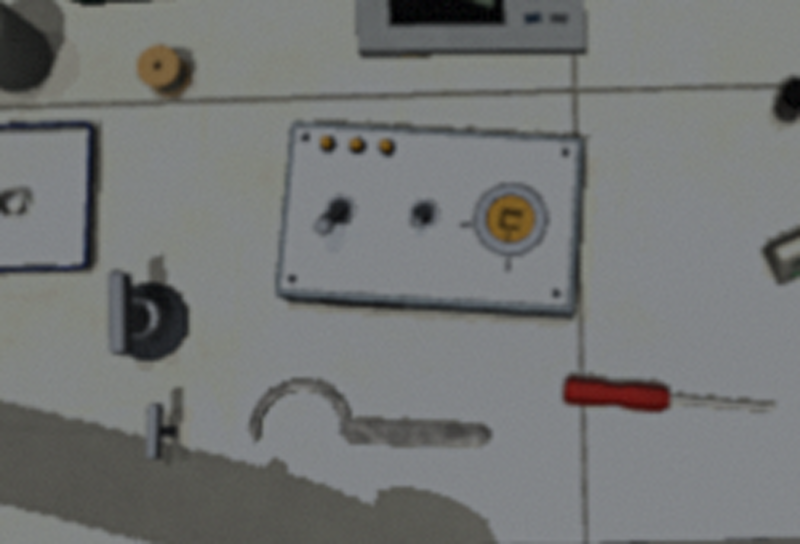

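View pics/b.png

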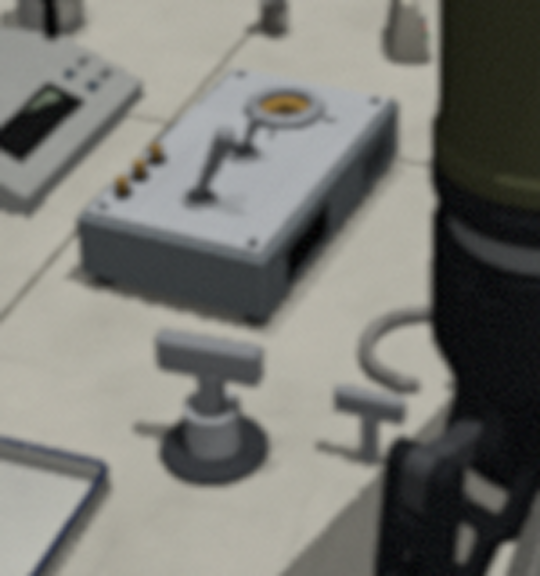

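The top crop shows the supply with its lock (crop 510,218), the big bat leaning near (tip 322,224), and the small bat (425,213). The large key stands in its stand at (119,312). The small T-key at (155,430) is a look-alike. The scene crop agrees with this.

```bash
cat >> h.py <<'E'
from scipy.spatial.transform import Rotation as Ro
np.set_printoptions(precision=4,suppress=True)
def go(P,yaw_y,T=None):
    """TCP target P, tool down, tool y at azimuth yaw_y (deg, mod 180 nearest) -> slide cm, twist deg"""
    T=pose() if T is None else T
    best=None
    for a in (yaw_y,yaw_y+180):
        a=np.radians(a); y=np.array([np.cos(a),np.sin(a),0]); z=np.array([0,0,-1.]); R=np.c_[np.cross(y,z),y,z]
        tw=Ro.from_matrix(T[:3,:3].T@R).as_rotvec(degrees=True)
        if best is None or np.linalg.norm(tw)<np.linalg.norm(best): best=tw
    return np.round(T[:3,:3].T@(np.array(P)-T[:3,3])*100,2),np.round(best,1)
E
python3 - <<'E'
from h import *
s=snap("top"); s2=snap("scene")
f=lambda u,v:(u/3.2+90,v/3.2+130)
g=lambda u,v:(u/3.6+180,v/3.6+190)
C=np.array([atz(s,f(*c),.062) for c in [(292,124),(583,137),(574,312),(278,296)]]) # far-left, far-right, near-right, near-left
print(C); 
print("lens",[np.linalg.norm(C[i]-C[(i+1)%4]) for i in range(4)])
yv=(C[0]-C[1]+C[3]-C[2])[:2]; yv/=np.linalg.norm(yv); xv=np.array([yv[1],-yv[0]]); c=C.mean(0)[:2]
print("centre",c,"x axis",xv,np.degrees(np.arctan2(xv[1],xv[0])))
print("lock pred",c-.068*yv,"meas",atz(s,f(510,218),.068), tri([ray(s,f(510,218)),ray(s2,g(285,106))]))
print("toggle pivot",c+.075*yv,"tip pred",c+.075*yv-.026*xv,"meas",atz(s,f(322,224),.126),tri([ray(s,f(322,224)),ray(s2,g(226,132))]))
print("key",atz(s,f(119,312),.085),tri([ray(s,f(119,312)),ray(s2,g(210,352))]))
print("stand",atz(s,f(150,320),.0))
P=c+.075*yv-.075*xv
print(P,go([*P,.36],np.degrees(np.arctan2(yv[1],yv[0]))))
E
```

```text
[[ 0.6593  0.1693  0.062 ]
 [ 0.6413 -0.0765  0.062 ]
 [ 0.4936 -0.0652  0.062 ]
 [ 0.5131  0.1796  0.062 ]]
lens [np.float64(0.2464803656858129), np.float64(0.14809753687623395), np.float64(0.2456748327055574), np.float64(0.1464912978354794)]
centre [0.5768 0.0518] x axis [ 0.9971 -0.0762] -4.3714763551216995
lock pred [ 0.5716 -0.016 ] meas [ 0.5726 -0.0142  0.068 ] [ 0.5721 -0.0143  0.0647]
toggle pivot [0.5825 0.1266] tip pred [0.5566 0.1286] meas [0.5614 0.1302 0.126 ] [0.5607 0.1305 0.1224]
key [0.5005 0.3041 0.085 ] [0.5006 0.3074 0.0751]
stand [0.5021 0.3076 0.    ]
[0.5077 0.1323] (array([-42.12, -33.72,   4.48]), array([  0. ,   0. , -17.6]))
```

The supply measurement is consistent: panel edges 247 x 147 mm, and the lock and bat tip agree within 4 mm. Next is the approach to the near side of the big bat.

drive_tool(
  moves=[
    {"jaw": 0,"slide": [-42.1,-33.6,4.5],"twist": [0,0,-17.6]},
    {"jaw": 0,"slide": [-42.1,-33.6,4.5],"twist": [0,0,-17.6]},
    {"jaw": 0,"slide": [-42.1,-33.6,4.5],"twist": [0,0,-17.6]},
    {"jaw": 0,"slide": [-42.1,-33.6,4.5],"twist": [0,0,-17.6]},
    {"jaw": 0,"slide": [-42.1,-33.6,4.5],"twist": [0,0,-17.6]},
    {"jaw": 0,"slide": [-42.1,-33.6,4.5],"twist": [0,0,-17.6]},
    {"jaw": 0,"slide": [-42.1,-33.6,4.5],"twist": [0,0,-17.6]},
    {"jaw": 0,"slide": [-42.1,-33.6,4.5],"twist": [0,0,-17.6]},
    {"jaw": 0,"slide": [-42.1,-33.6,4.5],"twist": [0,0,-17.6]},
    {"jaw": 0,"slide": [-42.1,-33.6,4.5],"twist": [0,0,-17.6]},
    {"jaw": 0,"slide": [-42.1,-33.6,4.5],"twist": [0,0,-17.6]},
    {"jaw": 0,"slide": [-42.1,-33.6,4.5],"twist": [0,0,-17.6]},
  ],
)

```text
time: 2.8
position: [0.5074, 0.1352, 0.3598]
ee_rot: [[-0.997, 0.074, 0.0], [0.074, 0.997, 0.001], [0.0, 0.001, -1.0]]
ft_force: [0.2, 0.1, 0.1]
opening: -0.004
grasp_force: 0.0
```

drive_tool(
  moves=[
    {"slide": [0,0,5],"jaw": 0},
    {"slide": [0,0,8.7],"jaw": 0},
    {"slide": [-1.5,0,8.7],"jaw": 0},
    {"slide": [-3,0,8.7],"jaw": 0},
    {"slide": [-4,0,8.7],"jaw": 0},
    {"slide": [-5,0,8.7],"jaw": 0},
    {"slide": [-6,0,8.7],"jaw": 0},
    {"slide": [-6.8,0,8.7],"jaw": 0},
    {"slide": [-6.8,0,8.7],"jaw": 0},
    {"slide": [-4,0,6],"jaw": 0},
    {"slide": [-4,0,0],"jaw": 0},
    {"slide": [-4,0,-3],"jaw": 0},
  ],
)

```text
validation failed for argument at $.mo...
```

Run:
```python
from h import *
print(pose()[:3,3])
s=snap("wrist"); save(s,"w1.png"); print(s["c2w"])
for q in ["big_toggle","small_toggle","lock"]:
    for d in masks_of(q,s)[:3]: print(q,d["p"],d["at"],d["mask"].sum())
print("proj far tip",proj(s,[.6084,.1245,.126]),"near",proj(s,[.5566,.1286,.126]), "socket",proj(s,[.572,-.015,.07]))
```

```text
[0.5074 0.1352 0.3598]
[[ 0.0728 -0.9622 -0.2626  0.4399]
 [ 0.9973  0.0704  0.0185  0.1395]
 [ 0.0007 -0.2632  0.9647  0.3287]
 [ 0.      0.      0.      1.    ]]
lock 0.94 [131.0, 276.4] 1051
proj far tip [275.8396 341.3691] near [276.027  283.9386] socket [129.5541 277.1542]
```

View pics/w1.png

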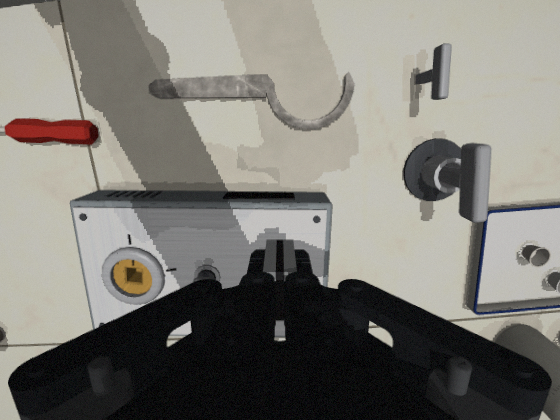

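The move was refused because it needs every field, so nothing has moved. The wrist picture shows the lock at (133,276) as predicted, the small bat at (207,272), and the key handle at (475,182).

drive_tool(
  moves=[
    {"slide": [0,0,5],"jaw": 0,"twist": [0,0,0]},
    {"slide": [0,0,8.7],"jaw": 0,"twist": [0,0,0]},
    {"slide": [-1.5,0,8.7],"jaw": 0,"twist": [0,0,0]},
    {"slide": [-3,0,8.7],"jaw": 0,"twist": [0,0,0]},
    {"slide": [-4,0,8.7],"jaw": 0,"twist": [0,0,0]},
    {"slide": [-5,0,8.7],"jaw": 0,"twist": [0,0,0]},
    {"slide": [-6,0,8.7],"jaw": 0,"twist": [0,0,0]},
    {"slide": [-6.8,0,8.7],"jaw": 0,"twist": [0,0,0]},
    {"slide": [-6.8,0,8.7],"jaw": 0,"twist": [0,0,0]},
    {"slide": [-4,0,6],"jaw": 0,"twist": [0,0,0]},
    {"slide": [-2,0,0],"jaw": 0,"twist": [0,0,0]},
    {"slide": [0,0,-3],"jaw": 0,"twist": [0,0,0]},
  ],
)

```text
time: 4.5
position: [0.5076, 0.1335, 0.3928]
ee_rot: [[-0.997, 0.077, 0.004], [0.077, 0.997, 0.002], [-0.004, 0.002, -1.0]]
ft_force: [-0.4, -0.3, -0.0]
opening: -0.002
grasp_force: 0.0
```

Run:
```python
from h import *
print(pose()[:3,3])
s=snap("top"); t=snap("scene")
for n,s in(("top",s),("scene",t)):
    for q in ["big_toggle","key_center"]:
        for d in masks_of(q,s)[:3]: print(n,q,d["p"],d["at"],d["mask"].sum())
    print("proj far tip",proj(s,[.6084,.1245,.126]),"near",proj(s,[.5566,.1286,.126]))
a=cv2.resize(t["image"][200:270,200:300],None,fx=5,fy=5)[:,:,::-1]; cv2.imwrite("pics/t1.png",a)
```

```text
[0.5076 0.1335 0.3928]
proj far tip [192.9603 181.6078] near [191.2313 201.8706]
scene big_toggle 0.71 [291.8, 196.1] 214
scene big_toggle 0.59 [230.3, 235.8] 131
scene key_center 0.62 [238.1, 292.6] 465
scene key_center 0.46 [285.2, 306.3] 181
proj far tip [225.7604 221.378 ] near [244.0081 225.217 ]
```

View pics/t1.png

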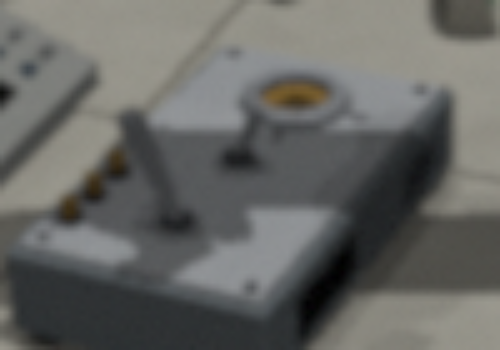

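The big bat is now over on the far side: tip at crop (130,118), which matches the far-side projection. The small bat still leans near. Next is the key, with a look from above on the way.

Run:
```python
from h import *
print(go([.57,.306,.40],88))
```

```text
(array([-4.87, 17.69, -1.18]), array([-0. , -0.1, -2.4]))
```

drive_tool(
  moves=[
    {"slide": [-4.9,17.7,-1.0],"jaw": 100,"twist": [0,0,-2.4]},
    {"slide": [-4.9,17.7,-1.0],"jaw": 100,"twist": [0,0,-2.4]},
    {"slide": [-4.9,17.7,-1.0],"jaw": 100,"twist": [0,0,-2.4]},
    {"slide": [-4.9,17.7,-1.0],"jaw": 100,"twist": [0,0,-2.4]},
    {"slide": [-4.9,17.7,-1.0],"jaw": 100,"twist": [0,0,-2.4]},
    {"slide": [-4.9,17.7,-1.0],"jaw": 100,"twist": [0,0,-2.4]},
  ],
)

```text
time: 5.55
position: [0.5708, 0.3043, 0.3992]
ee_rot: [[-0.999, 0.037, -0.001], [0.037, 0.999, -0.001], [0.001, -0.001, -1.0]]
ft_force: [0.9, -0.6, 0.2]
opening: 0.999
grasp_force: 0.0
```

Run:
```python
from h import *
s=snap("wrist"); save(s,"w2.png"); print(pose()[:3,3], s["c2w"][:3,3])
for q in ["key_center","stand_mouth"]:
    for d in masks_of(q,s)[:3]:
        m=d["mask"].astype(np.uint8); c=cv2.findContours(m,0,2)[0]; c=max(c,key=cv2.contourArea)
        print(q,round(d["p"],2),d["at"],m.sum(),cv2.boxPoints(cv2.minAreaRect(c)).round(1).tolist(), atz(s,d["at"],.085 if q[0]=="k" else .036))
```

```text
[0.5707 0.3043 0.3997] [0.5031 0.3062 0.3681]
key_center 0.94 [283.7, 118.1] 1159 [[269.29998779296875, 83.5], [286.0, 82.4000015258789], [290.8999938964844, 157.6999969482422], [274.20001220703125, 158.8000030517578]] [0.4989 0.3099 0.085 ]
key_center 0.77 [252.7, 23.5] 518 [[248.3000030517578, 0.0], [260.1000061035156, -0.699999988079071], [263.1000061035156, 46.79999923706055], [251.3000030517578, 47.5]] [0.4201 0.2862 0.085 ]
stand_mouth 0.79 [271.8, 119.3] 1827 [[248.8000030517578, 95.5], [270.79998779296875, 93.69999694824219], [275.3999938964844, 149.89999389648438], [253.39999389648438, 151.6999969482422]] [0.4989 0.2978 0.036 ]
```

View pics/w2.png

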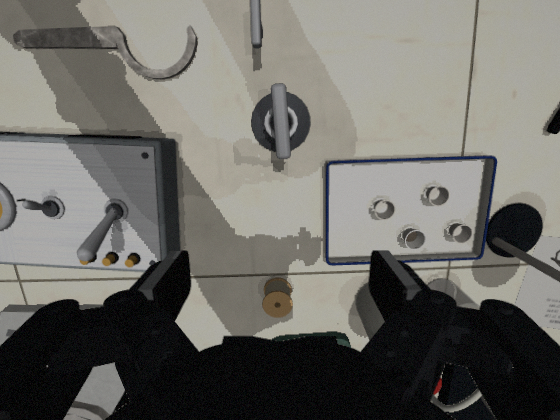

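The big key in its stand shows at (281,121), with the handle from (277,83) to (282,158). The big bat lies to the far side and the small bat near.

Run:
```python
from h import *
s=snap("wrist")
d=masks_of("key_center",s)[0]; m=d["mask"]&(np.indices(d["mask"].shape)[0]<175)
# edges left/right by row
for r in range(86,158,10):
    c=np.where(m[r])[0]; print(r,c.min(),c.max(),end=" | ")
print()
a=atz(s,(277.6,83.5),.085); b=atz(s,(282.5,158.2),.085); v=b-a
print("ends",a,b,"len",np.linalg.norm(v),"mid",(a+b)/2,"az",np.degrees(np.arctan2(v[1],v[0])))
print("mouth",atz(s,(281,121.5),.036),"foot",atz(s,(281,121),.006))
# stand foot: dark disc fit
print(proj(s,[.502,.3074,.036]))
g=cv2.cvtColor(s["image"],cv2.COLOR_RGB2GRAY)[60:185,230:335]
cv2.imwrite("pics/k.png",cv2.resize(s["image"][60:185,230:335][:,:,::-1],None,fx=5,fy=4.8,interpolation=cv2.INTER_CUBIC))
```

```text
86 270 284 | 96 270 285 | 106 270 286 | 116 272 286 | 126 273 288 | 136 273 288 | 146 274 289 | 156 276 288 | 
ends [0.4691 0.3065 0.085 ] [0.5352 0.3086 0.085 ] len 0.06619728702355573 mid [0.5021 0.3076 0.085 ] az 1.8564818172702608
mouth [0.5017 0.3086 0.036 ] foot [0.501  0.3088 0.006 ]
[279.8568 121.8778]
```

View pics/k.png

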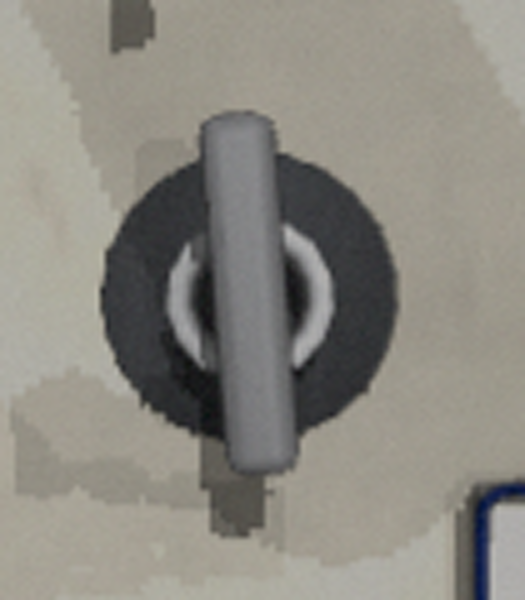

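Run:
```python
from h import *
print(go([.502,.3076,.30],91.9),go([.502,.3076,.228],91.9))
```

```text
(array([ 6.85, -0.03, 10.01]), array([ 0. ,  0. , -3.9])) (array([ 6.85, -0.03, 17.21]), array([ 0. ,  0. , -3.9]))
```

drive_tool(
  moves=[
    {"slide": [6.85,0,5],"jaw": 100,"twist": [0,0,-3.9]},
    {"slide": [6.85,0,10],"jaw": 100,"twist": [0,0,-3.9]},
    {"slide": [6.85,0,10],"jaw": 60,"twist": [0,0,-3.9]},
    {"slide": [6.85,0,14],"jaw": 60,"twist": [0,0,-3.9]},
    {"slide": [6.85,0,17.2],"jaw": 60,"twist": [0,0,-3.9]},
    {"slide": [6.85,0,17.2],"jaw": 60,"twist": [0,0,-3.9]},
    {"slide": [6.85,0,17.2],"jaw": 0,"twist": [0,0,-3.9]},
    {"slide": [6.85,0,17.2],"jaw": 0,"twist": [0,0,-3.9]},
    {"slide": [6.85,0,17.2],"jaw": 0,"twist": [0,0,-3.9]},
    {"slide": [6.85,0,17.2],"jaw": 0,"twist": [0,0,-3.9]},
    {"slide": [6.85,0,17.2],"jaw": 0,"twist": [0,0,-3.9]},
    {"slide": [6.85,0,17.2],"jaw": 0,"twist": [0,0,-3.9]},
  ],
)

```text
time: 7.3
position: [0.5029, 0.3092, 0.2302]
ee_rot: [[-0.999, -0.033, 0.004], [-0.033, 0.999, 0.003], [-0.004, 0.002, -1.0]]
ft_force: [-0.1, 0.8, 6.9]
opening: 0.15
grasp_force: 58.9
```

The key is gripped: opening 0.15, about 13 mm. Lifting, then going over to look at the lock.

Run:
```python
from h import *
T=pose(); print(go([.50,.308,.40],91.9)); T[2,3]=.40
print(go([.645,-.015,.40],82), get_obs()["joint_pos"])
```

```text
(array([  0.24,  -0.07, -16.99]), array([0.1, 0.2, 0. ]))
(array([-13.18, -32.83, -17.02]), array([0.2, 0.2, 9.9])) [-0.7375  0.3391  0.1667  1.8016 -0.0658  1.0018  1.0592]
```

drive_tool(
  moves=[
    {"slide": [0,0,-4],"jaw": 0,"twist": [0,0,0]},
    {"slide": [0,0,-10],"jaw": 0,"twist": [0,0,0]},
    {"slide": [0,-1,-17],"jaw": 0,"twist": [0,0,0]},
    {"slide": [-13.2,-32.8,-17],"jaw": 0,"twist": [0,0,9.9]},
    {"slide": [-13.2,-32.8,-17],"jaw": 0,"twist": [0,0,9.9]},
    {"slide": [-13.2,-32.8,-17],"jaw": 0,"twist": [0,0,9.9]},
    {"slide": [-13.2,-32.8,-17],"jaw": 0,"twist": [0,0,9.9]},
    {"slide": [-13.2,-32.8,-17],"jaw": 0,"twist": [0,0,9.9]},
    {"slide": [-13.2,-32.8,-17],"jaw": 0,"twist": [0,0,9.9]},
    {"slide": [-13.2,-32.8,-17],"jaw": 0,"twist": [0,0,9.9]},
    {"slide": [-13.2,-32.8,-17],"jaw": 0,"twist": [0,0,9.9]},
    {"slide": [-13.2,-32.8,-17],"jaw": 0,"twist": [0,0,9.9]},
  ],
)

```text
time: 8.8
position: [0.6445, -0.0127, 0.3977]
ee_rot: [[-0.991, 0.136, -0.0], [0.136, 0.991, 0.001], [0.0, 0.001, -1.0]]
ft_force: [0.3, 1.7, -0.9]
opening: 0.156
grasp_force: 59.1
```

Run:
```python
from h import *
s=snap("wrist"); T=pose(); print(T)
np.savez("l1.npz",**{k:np.array(s[k]) for k in("image","intrinsics","k1","c2w")}); save(s,"w3.png")
for q in ["lock","key_center"]:
    for d in masks_of(q,s)[:2]:
        m=d["mask"].astype(np.uint8); print(q,round(d["p"],2),d["at"],m.sum(),cv2.boundingRect(m), atz(s,d["at"],.064))
print("socket px",proj(s,[.572,-.015,.064]),"tip px",proj(s,T[:3,3]+T[:3,2]*.224))
u,v=proj(s,[.572,-.015,.064]).astype(int); 
a=cv2.resize(s["image"][v-50:v+50,u-50:u+50],(400,400),interpolation=cv2.INTER_CUBIC)
u,v=np.clip(proj(s,T[:3,3]+T[:3,2]*.19).astype(int),80,340)
b=cv2.resize(s["image"][v-80:v+80,u-80:u+80],(400,400),interpolation=cv2.INTER_CUBIC); print(u,v)
cv2.imwrite("pics/l.png",np.hstack([a,b])[:,:,::-1])
```

```text
[[-0.9907  0.1362 -0.0001  0.6445]
 [ 0.1362  0.9907  0.001  -0.0129]
 [ 0.0002  0.0009 -1.      0.3978]
 [ 0.      0.      0.      1.    ]]
lock 0.93 [266.5, 120.4] 1413 (247, 100, 42, 42) [ 0.5733 -0.0159  0.064 ]
key_center 0.82 [280.3, 260.8] 4546 (262, 193, 35, 148) [ 0.7225 -0.0226  0.064 ]
key_center 0.5 [434.3, 137.4] 700 (413, 109, 40, 41) [0.6112 0.147  0.064 ]
socket px [267.2139 118.8819] tip px [280.0593 226.3328]
280 246
```

View pics/l.png

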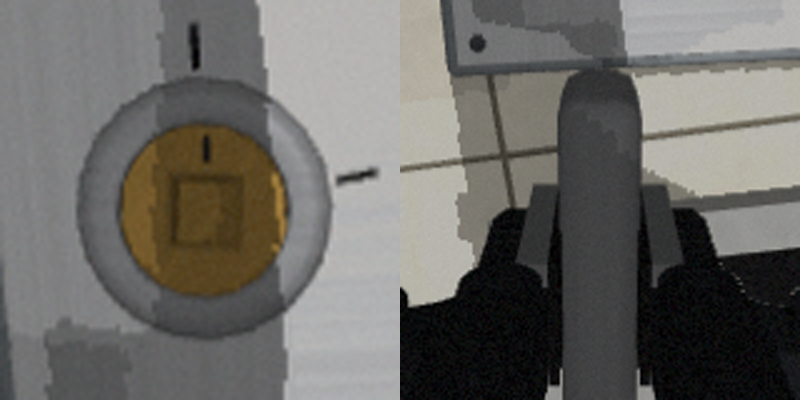

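The socket is at crop (207,212), nearly square to the image, with its mark turned a few degrees clockwise of the panel mark. The held key sits centred between the pads. I'll drop closer for a finer fit.

drive_tool(
  moves=[
    {"slide": [1.0,0,5],"jaw": 0,"twist": [0,0,0]},
    {"slide": [1.0,0,8],"jaw": 0,"twist": [0,0,0]},
    {"slide": [1.0,0,8],"jaw": 0,"twist": [0,0,0]},
    {"slide": [1.0,0,8],"jaw": 0,"twist": [0,0,0]},
  ],
)

```text
time: 9.45
position: [0.6355, -0.0132, 0.3193]
ee_rot: [[-0.99, 0.139, 0.002], [0.139, 0.99, 0.0], [-0.002, 0.0, -1.0]]
ft_force: [0.2, -0.6, -0.1]
opening: 0.158
grasp_force: 59.0
```

```bash
cat > fit.py <<'E'
from h import *
from scipy.optimize import minimize
import itertools
def rect(s,c,z,half=.036,res=2e-4,tilt=0):
    n=int(2*half/res); g=(np.arange(n)-n/2)*res
    X,Y=np.meshgrid(c[0]+g,c[1]+g,indexing="ij")
    P=np.stack([X,Y,np.full_like(X,z),np.ones_like(X)],-1)@np.linalg.inv(s["c2w"]).T
    x=P[...,0]/-P[...,2]; y=-P[...,1]/-P[...,2]; k=1+s["k1"]*(x*x+y*y); K=np.array(s["intrinsics"])
    return cv2.remap(s["image"],(K[0,0]*x*k+K[0,2]).astype(np.float32),(K[1,1]*y*k+K[1,2]).astype(np.float32),cv2.INTER_CUBIC)
E
python3 - <<'E'
from fit import *
T=pose(); s=snap("wrist"); print(T[:3,3],get_obs()["ft_force"])
d=masks_of("lock",s)[0]; print("lock",d["at"],d["mask"].sum(),atz(s,d["at"],.07))
m=d["mask"].astype(np.uint8); c=max(cv2.findContours(m,0,2)[0],key=cv2.contourArea)
pts=np.array([atz(s,p,.070)[:2] for p in c[:,0].astype(float)])
A=np.c_[2*pts,np.ones(len(pts))]; q=np.linalg.lstsq(A,(pts**2).sum(1),rcond=None)[0]; print("bezel circle",q[:2],"r",np.sqrt(q[2]+q[:2]@q[:2]))
c0=q[:2]; im=rect(s,c0,.064,.015); g=cv2.GaussianBlur(cv2.cvtColor(im,cv2.COLOR_RGB2GRAY),(0,0),2).astype(float)
t=np.linspace(-.8,.8,41)
def score(v,full=False):
    x,y,a,h=v; r=[]
    for k in range(4):
        b=a+k*np.pi/2
        def samp(hh):
            px=x+hh*np.cos(b)-t*h*np.sin(b); py=y+hh*np.sin(b)+t*h*np.cos(b)
            return cv2.remap(g.astype(np.float32),(py/2e-4+75).astype(np.float32)[None],(px/2e-4+75).astype(np.float32)[None],1).mean()
        r.append((samp(h+.0008)+samp(h-.0015)*0-samp(h-.0002)))
    return r if full else sum(r)
best=max(((score((x,y,np.radians(a),h)),x,y,a,h) for x in np.arange(-.003,.0031,.0005) for y in np.arange(-.003,.0031,.0005) for a in range(-24,12,2) for h in(.0072,.0077,.0082)),key=lambda v:v[0])
print("square",best,"centre",c0+np.array(best[1:3]),score((best[1],best[2],np.radians(best[3]),best[4]),True))
# held handle end check
tw=lambda p:proj(s,(T@np.append(p,1))[:3])
print("handle near end top/bottom px",tw([.0349,0,.145]),tw([.0349,0,.171]),tw([.034,0,.145]))
kd=masks_of("key_center",s)[0]; print(kd["at"],cv2.boundingRect(kd["mask"].astype(np.uint8)))
big=cv2.resize(im,(600,600)); u=600/150
x,y,a,h=best[1],best[2],np.radians(best[3]),best[4]
bx=[((75+(y+h*np.sqrt(2)*np.sin(a+np.pi/4+k*np.pi/2))/2e-4)*u,(75+(x+h*np.sqrt(2)*np.cos(a+np.pi/4+k*np.pi/2))/2e-4)*u) for k in range(4)]
cv2.polylines(big,[np.array(bx,np.int32)],True,(0,255,0),1); cv2.imwrite("pics/sq.png",big[:,:,::-1])
E
```

```text
[ 0.6355 -0.0132  0.3193] [-0.2114 -0.5394 -0.3132]
lock [266.9, 131.5] 2474 [ 0.5737 -0.014   0.07  ]
bezel circle [ 0.5733 -0.0145] r 0.019341851656011235
square (np.float32(42.375233), np.float64(-0.0005), np.float64(0.0005), -10, 0.0082) centre [ 0.5728 -0.014 ] [np.float32(8.597347), np.float32(9.664417), np.float32(10.209339), np.float32(13.904129)]
handle near end top/bottom px [281.0986 208.8651] [280.7944 193.7939] [281.0932 211.0589]
[278.8, 264.0] (262, 194, 35, 147)
```

View pics/sq.png

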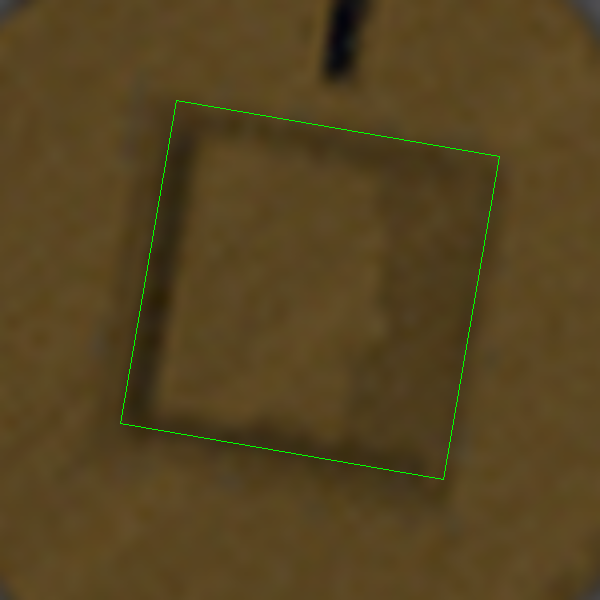

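The square fit is good: centre (0.573,-0.014), angle -9 to -10°, so the lock is at about 0.09 rad. The held key shows a +0.9 mm x offset, which matches the earlier view. Aligning above the socket.

Run:
```python
from h import *
print(go([.5739,-.0143,.300],80.7))
```

```text
(array([ 6.1 , -0.94,  1.95]), array([0. , 0.2, 1.3]))
```

drive_tool(
  moves=[
    {"slide": [4,-0.6,0.5],"jaw": 0,"twist": [0,0.2,1.3]},
    {"slide": [6.1,-0.94,1.3],"jaw": 0,"twist": [0,0.2,1.3]},
    {"slide": [6.1,-0.94,1.95],"jaw": 0,"twist": [0,0.2,1.3]},
    {"slide": [6.1,-0.94,1.95],"jaw": 0,"twist": [0,0.2,1.3]},
    {"slide": [6.1,-0.94,1.95],"jaw": 0,"twist": [0,0.2,1.3]},
  ],
)

```text
time: 10.22
position: [0.5742, -0.0142, 0.2988]
ee_rot: [[-0.987, 0.161, -0.002], [0.161, 0.987, 0.0], [0.002, 0.0, -1.0]]
ft_force: [0.4, -0.5, -0.9]
opening: 0.149
grasp_force: 59.1
```

Run:
```python
from h import *
print(pose(),get_obs()["ft_force"],go([.5739,-.0143,.283],80.7))
```

```text
[[-0.9869  0.1613 -0.0019  0.5742]
 [ 0.1613  0.9869  0.0003 -0.0142]
 [ 0.002   0.     -1.      0.2988]
 [ 0.      0.      0.      1.    ]] [ 0.4073 -0.5374 -0.8781] (array([ 0.02, -0.02,  1.58]), array([ 0. , -0.1,  0. ]))
```

drive_tool(
  moves=[
    {"slide": [0,0,0.6],"jaw": 0,"twist": [0,0,0]},
    {"slide": [0,0,1.0],"jaw": 0,"twist": [0,0,0]},
    {"slide": [0,0,1.3],"jaw": 0,"twist": [0,0,0]},
    {"slide": [0,0,1.5],"jaw": 0,"twist": [0,0,0]},
    {"slide": [0,0,1.5],"jaw": 0,"twist": [0,0,0]},
  ],
)

```text
time: 10.85
position: [0.574, -0.0144, 0.2847]
ee_rot: [[-0.987, 0.162, -0.001], [0.162, 0.987, 0.001], [0.001, 0.001, -1.0]]
ft_force: [-0.7, -0.5, 7.3]
opening: 0.152
grasp_force: 60.6
```

drive_tool(
  moves=[
    {"slide": [0,0,0.15],"jaw": 0,"twist": [0,0,0]},
    {"slide": [0,0,0.3],"jaw": 0,"twist": [0,0,0]},
    {"slide": [0,0,0.3],"jaw": 0,"twist": [0,0,0]},
  ],
)

```text
time: 11.22
position: [0.5743, -0.0146, 0.284]
ee_rot: [[-0.987, 0.162, 0.0], [0.162, 0.987, 0.001], [-0.0, 0.002, -1.0]]
ft_force: [-4.8, -0.2, 19.2]
opening: 0.149
grasp_force: 62.3
```

Run:
```python
from h import *
o=get_obs(); print(o["ft_force"],o["torque"])
F=np.array(o["ft_force"]);M=np.array(o["torque"])
for L in(.22,.224): print("dx,dy",(-L*F[0]-M[1])/F[2]*1, (M[0]-L*F[1])/F[2])
```

```text
[-4.8196 -0.1862 19.159 ] [-0.0399  1.3694 -0.012 ]
dx,dy -0.016134250385312517 5.415674937132795e-05
dx,dy -0.015128014614281158 9.302391071992049e-05
```

drive_tool(
  moves=[
    {"slide": [0,0,-0.15],"jaw": 0,"twist": [0,0,0]},
    {"slide": [0.03,0,-0.1],"jaw": 0,"twist": [0,0,0]},
    {"slide": [0.06,0,-0.1],"jaw": 0,"twist": [0,0,0]},
    {"slide": [0.09,0,-0.1],"jaw": 0,"twist": [0,0,0]},
    {"slide": [0.12,0,-0.1],"jaw": 0,"twist": [0,0,0]},
    {"slide": [0.12,0,0],"jaw": 0,"twist": [0,0,0]},
  ],
)

```text
time: 11.98
position: [0.5736, -0.0145, 0.2842]
ee_rot: [[-0.987, 0.162, 0.002], [0.162, 0.987, 0.001], [-0.002, 0.002, -1.0]]
ft_force: [-3.3, 0.0, 20.5]
opening: 0.151
grasp_force: 62.1
```

Run:
```python
from h import *
o=get_obs(); print(o["ft_force"],o["torque"],pose()[:3,3],pose()[:3,2])
```

```text
[-3.2786  0.0166 20.481 ] [-0.1302  1.0668  0.0474] [ 0.5736 -0.0145  0.2842] [ 0.0024  0.0012 -1.    ]
```

drive_tool(
  moves=[
    {"slide": [-0.06,0,-0.15],"jaw": 0,"twist": [0,0,0]},
    {"slide": [-0.12,0,-0.1],"jaw": 0,"twist": [0,0,0]},
    {"slide": [-0.15,0,-0.1],"jaw": 0,"twist": [0,0,0]},
    {"slide": [-0.18,0,-0.1],"jaw": 0,"twist": [0,0,0]},
    {"slide": [-0.21,0,-0.1],"jaw": 0,"twist": [0,0,0]},
    {"slide": [-0.24,0,-0.1],"jaw": 0,"twist": [0,0,0]},
    {"slide": [-0.24,0,0],"jaw": 0,"twist": [0,0,0]},
  ],
)

```text
time: 12.85
position: [0.575, -0.0146, 0.282]
ee_rot: [[-0.987, 0.162, -0.001], [0.162, 0.987, 0.001], [0.001, 0.001, -1.0]]
ft_force: [1.6, 0.0, -1.3]
opening: 0.156
grasp_force: 59.3
```

Run:
```python
from h import *
o=get_obs(); print(o["ft_force"],o["torque"],pose()[:3,3],pose()[:3,2])
```

```text
[ 1.6294  0.0062 -1.2597] [-0.0149 -0.1969 -0.0322] [ 0.575  -0.0146  0.282 ] [-0.0006  0.0011 -1.    ]
```

It has dropped in. Pushing on.

drive_tool(
  moves=[
    {"slide": [0,0,0.3],"jaw": 0,"twist": [0,0,0]},
    {"slide": [0,0,0.6],"jaw": 0,"twist": [0,0,0]},
    {"slide": [0,0,0.9],"jaw": 0,"twist": [0,0,0]},
    {"slide": [0,0,1.2],"jaw": 0,"twist": [0,0,0]},
    {"slide": [0,0,1.4],"jaw": 0,"twist": [0,0,0]},
    {"slide": [0,0,1.6],"jaw": 0,"twist": [0,0,0]},
    {"slide": [0,0,1.6],"jaw": 0,"twist": [0,0,0]},
  ],
)

```text
time: 13.72
position: [0.575, -0.0146, 0.2661]
ee_rot: [[-0.987, 0.161, -0.001], [0.161, 0.987, 0.001], [0.001, 0.001, -1.0]]
ft_force: [1.1, -0.8, 10.3]
opening: 0.152
grasp_force: 60.8
```

drive_tool(
  moves=[
    {"slide": [0,-0.01,-0.1],"jaw": 0,"twist": [0,0,8]},
    {"slide": [0.01,-0.03,-0.1],"jaw": 0,"twist": [0,0,17]},
    {"slide": [0.01,-0.04,-0.1],"jaw": 0,"twist": [0,0,26]},
    {"slide": [0.02,-0.05,-0.1],"jaw": 0,"twist": [0,0,35]},
    {"slide": [0.03,-0.06,-0.1],"jaw": 0,"twist": [0,0,44]},
    {"slide": [0.04,-0.07,-0.1],"jaw": 0,"twist": [0,0,53]},
    {"slide": [0.05,-0.08,-0.1],"jaw": 0,"twist": [0,0,62]},
    {"slide": [0.06,-0.09,-0.1],"jaw": 0,"twist": [0,0,71]},
    {"slide": [0.07,-0.09,-0.1],"jaw": 0,"twist": [0,0,78]},
    {"slide": [0.08,-0.09,-0.1],"jaw": 0,"twist": [0,0,82]},
    {"slide": [0.08,-0.09,-0.1],"jaw": 0,"twist": [0,0,85]},
    {"slide": [0.08,-0.09,-0.1],"jaw": 0,"twist": [0,0,85]},
  ],
)

```text
time: 15.22
position: [0.5744, -0.0152, 0.2662]
ee_rot: [[0.075, 0.997, 0.0], [0.997, -0.075, 0.0], [0.0, 0.0, -1.0]]
ft_force: [6.0, -0.5, 3.5]
opening: 0.148
grasp_force: 59.8
```

Run:
```python
from h import *
o=get_obs(); T=pose(); print(o["ft_force"],o["torque"],T[:3,3],"y az",np.degrees(np.arctan2(T[1,1],T[0,1])),o["joint_pos"][6])
```

```text
[ 6.0473 -0.5349  3.4703] [-0.2514 -1.4589  0.1506] [ 0.5744 -0.0152  0.2662] y az -4.272850138808314 0.07317732082076868
```

drive_tool(
  moves=[
    {"slide": [0,0,0],"jaw": 0,"twist": [0,0,3]},
    {"slide": [0,0,0],"jaw": 0,"twist": [0,0,5]},
    {"slide": [0,0,0],"jaw": 0,"twist": [0,0,5]},
  ],
)

```text
time: 15.6
position: [0.5744, -0.015, 0.2662]
ee_rot: [[0.159, 0.987, 0.0], [0.987, -0.159, -0.0], [-0.0, 0.0, -1.0]]
ft_force: [5.2, -1.2, 3.4]
opening: 0.15
grasp_force: 60.9
```

Run:
```python
from h import *
o=get_obs(); T=pose(); print(o["ft_force"],o["torque"],T[:3,3],"y az",np.degrees(np.arctan2(T[1,1],T[0,1])),o["joint_pos"][6])
```

```text
[ 5.2494 -1.1978  3.4213] [-0.363  -1.3789  0.7746] [ 0.5744 -0.015   0.2662] y az -9.13145042864299 -0.007908586603633602
```

The torque rose to 0.77 N m, so the lock is at its stop. Relaxing into the play and drawing the key out.

drive_tool(
  moves=[
    {"slide": [0,0.03,0],"jaw": 0,"twist": [0,0,-5]},
    {"slide": [0,0.06,0],"jaw": 0,"twist": [0,0,-10]},
    {"slide": [0,0.06,-0.3],"jaw": 0,"twist": [0,0,-10]},
    {"slide": [0,0.06,-0.8],"jaw": 0,"twist": [0,0,-10]},
    {"slide": [0,0.06,-1.4],"jaw": 0,"twist": [0,0,-10]},
    {"slide": [0,0.06,-2.0],"jaw": 0,"twist": [0,0,-10]},
    {"slide": [0,0.06,-2.8],"jaw": 0,"twist": [0,0,-10]},
    {"slide": [0,0.06,-6],"jaw": 0,"twist": [0,0,-10]},
    {"slide": [0,0.06,-12],"jaw": 0,"twist": [0,0,-10]},
    {"slide": [0,0.06,-13],"jaw": 0,"twist": [0,0,-10]},
  ],
)

```text
time: 16.85
position: [0.5744, -0.0158, 0.3988]
ee_rot: [[-0.012, 1.0, -0.001], [1.0, 0.012, 0.002], [0.002, -0.001, -1.0]]
ft_force: [0.1, 0.2, -1.0]
opening: 0.15
grasp_force: 59.5
```

Run:
```python
from h import *
T=pose(); print(T, get_obs()["ft_force"])
s=snap("wrist"); kd=masks_of("key_center",s)
for d in kd[:2]: print(d["p"],d["at"],cv2.boundingRect(d["mask"].astype(np.uint8)))
tw=lambda p:proj(s,(T@np.append(p,1))[:3])
print("handle near end px",tw([.0349,0,.145]),tw([.0349,0,.171]))
# key axis wanted over stand (.502,.3076): tool x offset +.0013
for y in (60,90):
    a=np.radians(y); x=np.array([-np.sin(a),np.cos(a)]); P=np.array([.5022,.3078])-.001*x
    print(y,P,go([*P,.40],y),go([*P,.30],y))
```

```text
[[-0.0116  0.9999 -0.0005  0.5744]
 [ 0.9999  0.0116  0.0019 -0.0158]
 [ 0.0019 -0.0005 -1.      0.3988]
 [ 0.      0.      0.      1.    ]] [ 0.0804  0.1896 -1.0412]
0.85 [278.0, 261.9] (263, 193, 34, 148)
handle near end px [282.5647 204.7357] [281.9746 190.3758]
60 [0.5031 0.3073] (array([32.35, -6.69, -0.33]), array([ -0.2,  -0.2, -59.3])) (array([32.33, -6.65,  9.67]), array([ -0.2,  -0.2, -59.3]))
90 [0.5032 0.3078] (array([32.4 , -6.68, -0.33]), array([ -0.1,  -0.2, -89.3])) (array([32.38, -6.64,  9.67]), array([ -0.1,  -0.2, -89.3]))
```

Run:
```python
from h import *
print(go([.5029,.309,.40],91.9))
```

```text
(array([32.52, -6.71, -0.33]), array([-0.2,  0.1, 88.8]))
```

drive_tool(
  moves=[
    {"slide": [32.5,-6.7,-0.3],"jaw": 0,"twist": [0,0,-91.2]},
    {"slide": [32.5,-6.7,-0.3],"jaw": 0,"twist": [0,0,-91.2]},
    {"slide": [32.5,-6.7,-0.3],"jaw": 0,"twist": [0,0,-91.2]},
    {"slide": [32.5,-6.7,-0.3],"jaw": 0,"twist": [0,0,-91.2]},
    {"slide": [32.5,-6.7,-0.3],"jaw": 0,"twist": [0,0,-91.2]},
    {"slide": [32.5,-6.7,-0.3],"jaw": 0,"twist": [0,0,-91.2]},
    {"slide": [32.5,-6.7,-0.3],"jaw": 0,"twist": [0,0,-91.2]},
    {"slide": [32.5,-6.7,-0.3],"jaw": 0,"twist": [0,0,-91.2]},
    {"slide": [32.5,-6.7,-0.3],"jaw": 0,"twist": [0,0,-91.2]},
    {"slide": [32.5,-6.7,-0.3],"jaw": 0,"twist": [0,0,-91.2]},
    {"slide": [32.5,-6.7,-0.3],"jaw": 0,"twist": [0,0,-91.2]},
    {"slide": [32.5,-6.7,-0.3],"jaw": 0,"twist": [0,0,-91.2]},
  ],
)

```text
time: 18.45
position: [0.5032, 0.3087, 0.3981]
ee_rot: [[-0.999, -0.032, -0.004], [-0.032, 0.999, -0.0], [0.004, 0.0, -1.0]]
ft_force: [-0.1, 0.3, -2.0]
opening: 0.155
grasp_force: 59.4
```

Run:
```python
from h import *
T=pose(); print(T,go([.5029,.309,.270],91.9),go([.5029,.309,.231],91.9))
```

```text
[[-0.9995 -0.0324 -0.0044  0.5032]
 [-0.0324  0.9995 -0.0001  0.3087]
 [ 0.0044  0.     -1.      0.3981]
 [ 0.      0.      0.      1.    ]] (array([-0.03,  0.03, 12.81]), array([ 0. , -0.2, -0. ])) (array([-0.05,  0.03, 16.71]), array([ 0. , -0.2, -0. ]))
```

drive_tool(
  moves=[
    {"slide": [0,0,5],"jaw": 0,"twist": [0,0,0]},
    {"slide": [0,0,10],"jaw": 0,"twist": [0,0,0]},
    {"slide": [0,0,12.8],"jaw": 0,"twist": [0,-0.2,0]},
    {"slide": [0,0,14],"jaw": 0,"twist": [0,-0.2,0]},
    {"slide": [0,0,15],"jaw": 0,"twist": [0,-0.2,0]},
    {"slide": [0,0,16],"jaw": 0,"twist": [0,-0.2,0]},
    {"slide": [0,0,16.6],"jaw": 0,"twist": [0,-0.2,0]},
    {"slide": [0,0,16.7],"jaw": 0,"twist": [0,-0.2,0]},
    {"slide": [0,0,16.7],"jaw": 0,"twist": [0,-0.2,0]},
  ],
)

```text
time: 19.58
position: [0.5029, 0.309, 0.232]
ee_rot: [[-0.999, -0.033, 0.001], [-0.033, 0.999, 0.001], [-0.001, 0.001, -1.0]]
ft_force: [-0.5, -0.7, -1.3]
opening: 0.153
grasp_force: 59.4
```

drive_tool(
  moves=[
    {"slide": [0,0,0.2],"jaw": 0,"twist": [0,0,0]},
    {"slide": [0,0,0.2],"jaw": 0,"twist": [0,0,0]},
    {"slide": [0,0,0.2],"jaw": 30,"twist": [0,0,0]},
    {"slide": [0,0,0.2],"jaw": 60,"twist": [0,0,0]},
    {"slide": [0,0,0.2],"jaw": 80,"twist": [0,0,0]},
    {"slide": [0,0,0.2],"jaw": 80,"twist": [0,0,0]},
    {"slide": [0,0,-4],"jaw": 80,"twist": [0,0,0]},
    {"slide": [0,0,-10],"jaw": 80,"twist": [0,0,0]},
    {"slide": [-6.8,0,-16.5],"jaw": 100,"twist": [0,0,0]},
    {"slide": [-6.8,0,-16.5],"jaw": 100,"twist": [0,0,0]},
    {"slide": [-6.8,0,-16.5],"jaw": 100,"twist": [0,0,0]},
    {"slide": [-6.8,0,-16.5],"jaw": 100,"twist": [0,0,0]},
  ],
)

```text
time: 21.08
position: [0.5697, 0.3112, 0.395]
ee_rot: [[-0.999, -0.034, -0.003], [-0.034, 0.999, -0.0], [0.003, -0.0, -1.0]]
ft_force: [-1.0, 0.7, 0.2]
opening: 1.0
grasp_force: 0.0
```

Run:
```python
from h import *
s=snap("wrist"); T=pose(); print(T[:3,3],get_obs()["ft_force"])
d=masks_of("key_center",s)[0]; print(d["p"],d["at"],atz(s,d["at"],.085))
print("lock socket pred",proj(s,[.573,-.014,.064]))
save(s,"w4.png")
```

```text
[0.5694 0.3113 0.3948] [-0.5114 -0.1586  0.5722]
0.83 [258.7, 25.5] [0.4223 0.2882 0.085 ]
lock socket pred [-26.6798 185.5353]
```

View pics/w4.png

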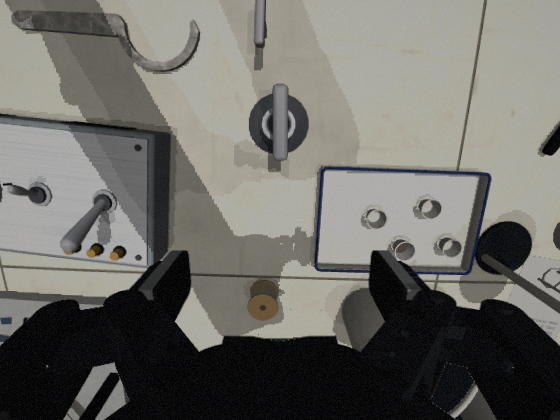

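The key stands upright in its stand: handle at (280,122) over the ring, as in the first view. The big bat (85,225) is on the far side and the small bat near. The robot touches nothing. Handing in.

```bash
python3 -c "
from h import *
print(sign_off())"
```

```text
the job is handed in; nothing more can be done
None
```

I threw the large switch to the far side, turned the key clockwise to its stop and stood it back upright in its stand; the small switch still leans near. I handed the job in at about 21 s; `sign_off` returned no verdict.

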